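# Clear a pile into its trays

## Task

Someone has piled the things on the workbench on top of one another. Take the pile apart from the top and put each thing away, upright and flat on the floor of its own tray: the tally counter in the small round tray, the black stop block in the oblong tray, the clear tape roll in the square tray and the brown tape roll in the large round tray. Do not let any of them tip over, and do not shift the blue tape dispenser.

Things in the scene. Friction and masses are not known exactly. Their poses are not given: they have to be found in the camera images.
- counter: Tally counter: a round white case, 44 mm in diameter and 18 mm high, on top of the pile (on the flat part of the stop block, beside its thumb screw). A small button of 12 mm diameter on its lid rises to 27 mm, and a short stub of 8 mm diameter sticks out of its side towards -y. Origin: on the underside; the case's axis lies 3 mm from it towards +y, the button at x = +6 mm, the stub's end at y = -25 mm. Take it across its 44 mm, along its x. 0.07 kg.
- stop_block: Black metal stop block, third in the pile: lies on the clear roll across its hole. A bar 40 mm along its x, 84 mm along its y and 27 mm high, with a flat top; near its -y end, at y = -30 mm, stands a thumb screw of 20 mm diameter whose top is 49 mm up. Take it across its 40 mm width. Origin: centre of the underside, z up. 0.21 kg.
- clear_roll: Roll of clear (cream) tape lying flat on the brown roll: a ring of 92 mm outer diameter, about 70 mm hole, wall 8 to 11 mm, 45 mm high. Too wide to take across: pinch its wall, one finger in the hole and one outside. Origin: centre of the underside, z along the ring's axis, up. 0.11 kg.
- brown_roll: Roll of brown packing tape, the bottom of the pile, lying flat on the bench: a ring of 104 mm outer diameter, about 70 mm hole, wall 14 to 17 mm, 48 mm high. Pinch its wall, one finger in the hole and one outside. Origin: centre of the underside, z along the ring's axis, up. 0.18 kg.
- small_round_tray: Small round grey metal tray with a dark rubber floor, fixed to the bench: inner diameter 74 mm, outer 82 mm, inner floor 5 mm and rim 9 mm above the bench. Origin: centre of the underside, z up. For the counter.
- oblong_tray: Oblong grey tray of the same make, fixed: inner size 60 mm along its x by 105 mm along its y, walls 4 mm, inner floor 5 mm and rim 9 mm above the bench. Origin: centre of the underside. For the stop block, lying lengthwise (either way round).
- square_tray: Square grey tray of the same make, fixed: inner size 112 by 112 mm, walls 4 mm, inner floor 5 mm and rim 9 mm above the bench. Origin: centre of the underside. For the clear roll.
- large_round_tray: Large round grey tray of the same make, fixed: inner diameter 124 mm, outer 132 mm, inner floor 5 mm and rim 9 mm above the bench. Origin: centre of the underside, z up. For the brown roll.
- tape_dispenser: Blue weighted desk tape dispenser, a bystander to be left where it is: 56 mm along its x, 154 mm along its y, 84 mm high. Origin: centre of the underside. The other bystanders are a grey box 50 mm high at the right, a toggle clamp behind it and small tools lying on the bench (marker, hex key), at most 14 mm high.
- shelf_post (a point): Foot of the upright of the shelf frame behind the work: a fixed square grey post, 50 mm thick and over 0.6 m tall, on a thin foot plate 90 by 100 mm; the point is its centre at bench height. Keep the arm clear of it and of the shelf it carries, whose front edge runs along y, 15 mm nearer the robot than the post's centre, with its underside 0.42 m up.
There are look-alikes about, which are no part of the job. What is meant by the counter is not orange, and is the smaller of those in its own colour.

How it is judged:
At the end, for the whole second after the job is handed in: Each of the four things stands upright (within 0.03 rad) and flat on the inner floor of its own tray (underside 3 to 6.5 mm above the tray's underside, so not on its rim), within 13 mm (brown roll) or 16 mm (the others) of the tray's centre, released and at rest (horizontal distance between brown_roll and large_round_tray below 0.013 m and z of brown_roll in the frame of large_round_tray between 0.003 and 0.0065 m and angle between each of brown_roll, clear_roll, stop_block, counter's own z axis and vertical below 0.03 rad and linear speed of each of brown_roll, clear_roll, stop_block, counter below 0.01 m/s and horizontal distance between clear_roll and square_tray below 0.016 m and z of clear_roll in the frame of square_tray between 0.003 and 0.0065 m and horizontal distance between stop_block and oblong_tray below 0.016 m and z of stop_block in the frame of oblong_tray between 0.003 and 0.0065 m and horizontal distance between counter and small_round_tray below 0.016 m and z of counter in the frame of small_round_tray between 0.003 and 0.0065 m); the robot touches nothing.
It fails at once if one of the piled things tips over (more than 0.7 rad) (angle between any of brown_roll, clear_roll, stop_block, counter's own z axis and vertical above 0.7 rad).
It fails at once if the tape dispenser is shifted by more than 15 mm (distance of tape_dispenser from where it was at the start of the episode above 0.015 m).
It also fails if it takes over 115 s, if anything falls off the work surface, if the arm or the gripper's body presses on something with over 40 N, if the wrist force passes 120 N, or if a joint passes its speed limit or range.

## Robot

A 7-joint arm with a two-finger parallel gripper is mounted at the origin on a cart in front of the work surface, level with it; the furniture and walls round the work are solid. World frame = base frame: x ahead of the robot, y to its left, z up, the work surface at z = 0. Lengths are in m, angles in rad, forces in N, time in s.
With the tool pointing down it reaches from about 0.4 to 0.85 m from the base axis. Payload 10.4 kg.
Tool frame: the origin (TCP) lies on the centre line of the jaws, within the pads' length; the fingertips stand 8 mm ahead of it and the grasp point (between the pads) lies 11 mm behind it (arm.nose_length is the z of the fingertips in the tool frame, in m); z points along the fingers, y is the line along which they close (so a half turn about z gives the same grasp; the last joint's range is limited). The gripper opens to 85 mm and grips with 20 to 120 N. Pads are 22 mm wide; open, the fingers measure 114 mm over their backs; the gripper's body (76 mm by 85 mm) begins 54 mm behind the grasp point. The pads swing forward as they close: fully open they stand 13 mm farther back than shut.
Start: joints at [-1.277, 0.332, -0.065, 1.46, 0.022, 1.35, -0.088], TCP at [0.195, 0.594, 0.239] pointing down, gripper open.
Joint ranges: [-2.6, 2.6], [-0.5, 2.12], [-1.47, 1.34], [0.16, 2.42], [-1.27, 4.41], [0.06, 2.06], [-2.6, 2.6]. Speed limits (rad/s): [2.22, 2.22, 2.79, 2.79, 3.14, 3.14, 3.14].

## Interface

Orientations are given as a unit quaternion [w, x, y, z].
In Python, from bench import arm gives the robot as it stands. The module is installed in compiled form; this text tells all that it offers. Calls block until the motion is done:
- arm.reach(position, orientation): joint-space move of the TCP to a pose.
- arm.servo_line(position, attitude=None, max_speed=0.15): straight line of the TCP; attitude=None keeps the orientation; max_speed is the mean speed in m/s.
- arm.set_joints(angles): joint-space move.
- arm.open_gripper() and arm.close_gripper(strength=None): open the fingers fully, or close them until they stop; strength is the grip in N (None keeps the last).
- arm.sleep(seconds).
- arm.inverse_kinematics(position, orientation): joint angles nearest the present ones, or None.
- arm.get_image(name): name is "scene" or "top"; returns a dict with "image" (384x512x3 uint8, red, green, blue), "mtx" (3x3 intrinsics, pixels), "k1" (the pictures are not rectified: a ray, as slopes to the right and down, at radius r is drawn at 1 + k1 r^2 times it, then the intrinsics apply), "rvec" (rotation vector, rad) and "tvec" (3), from world to camera coordinates, as OpenCV has them. Camera axes: x right, y down, z forward; pixel columns grow to the right and rows downward; lengths in m; the calibration is good to about 2 mm. A picture is of the moment at which its call begins. There is no depth.
A pose or a line that the arm cannot do raises arm.IKError and nothing moves.
- arm.close_job(): hands the job in; it is judged then, once.
Readings, each from a call of its own:
- arm.read_time_s(): time.
- arm.read_qpos(): joint angles.
- arm.read_joint_vel(): joint speeds.
- arm.read_joint_torque(): joint torques, N m.
- arm.read_ee_pos(): TCP position.
- arm.read_ee_rot(): TCP orientation.
- arm.read_contact_force(): force on the tool from outside, world axes, zero at the start.
- arm.read_torque(): the same for the moment, N m.
- arm.read_finger_gap(): finger opening in m.
- arm.read_finger_force(): force on a finger pad.
Only numpy, scipy, OpenCV 4.12 (cv2) and the standard library are available. Lean on these libraries where they do the work, as an engineer would, in place of code of your own. Each camera call takes 0.05 s, during which the arm holds its last target. There are 200 camera calls.

## Working session

There is one attempt and no reset: what is moved stays moved. The work goes in short steps, each a Python script; the robot and the scene stay as the last script left them, time stands still between calls to the robot, and variables do not carry over. Pictures are saved under pics/ and viewed, at most 14 in all, crops included, and the job is handed in when it is done.

```bash
mkdir -p pics; cat > h.py <<'E'
import numpy as np, cv2
from bench import arm
def cam(n):
    d=arm.get_image(n); d['R']=cv2.Rodrigues(np.array(d['rvec'],float))[0]; d['t']=np.array(d['tvec'],float).ravel(); d['K']=np.array(d['mtx'],float); return d
def ray(d,uv):
    s=(np.linalg.inv(d['K'])@np.array([uv[0],uv[1],1.]))[:2]; r=s.copy()
    for _ in range(30): r=s/(1+d['k1']*(r@r))
    return -d['R'].T@d['t'], d['R'].T@np.array([r[0],r[1],1.])
def at(d,uv,z):
    c,v=ray(d,uv); return c+v*(z-c[2])/v[2]
def proj(d,P):
    p=d['R']@np.array(P,float)+d['t']; r=p[:2]/p[2]; r=r*(1+d['k1']*(r@r)); return (d['K']@np.array([*r,1]))[:2]
def save(im,n): cv2.imwrite('pics/'+n,cv2.cvtColor(im,cv2.COLOR_RGB2BGR))
E
python3 - <<'E'
from h import *
for n in('scene','top'):
    d=cam(n); save(cv2.resize(d['image'],(800,600)),n+'0.png'); print(n,-d['R'].T@d['t'],d['K'][0,0],d['k1'],d['R'][2])
    np.save(n+'0.npy',d,allow_pickle=True)
print(arm.read_time_s(),arm.read_ee_rot(),arm.nose_length,arm.read_finger_gap())
E
```

```text
scene [-0.02473484 -0.82915259  1.12886755] 379.0011880310751 -0.056350057494439984 [ 0.46717162  0.43329105 -0.77072015]
top [ 0.41579153 -0.26719481  1.28254687] 354.0907591636895 -0.024734655993712756 [ 0.15337395  0.01113362 -0.9881055 ]
0.1 [-7.20876169e-05  1.57719050e-01  9.87483820e-01 -6.33326174e-04] 0.008 0.08543364884694825
```

View pics/scene0.png

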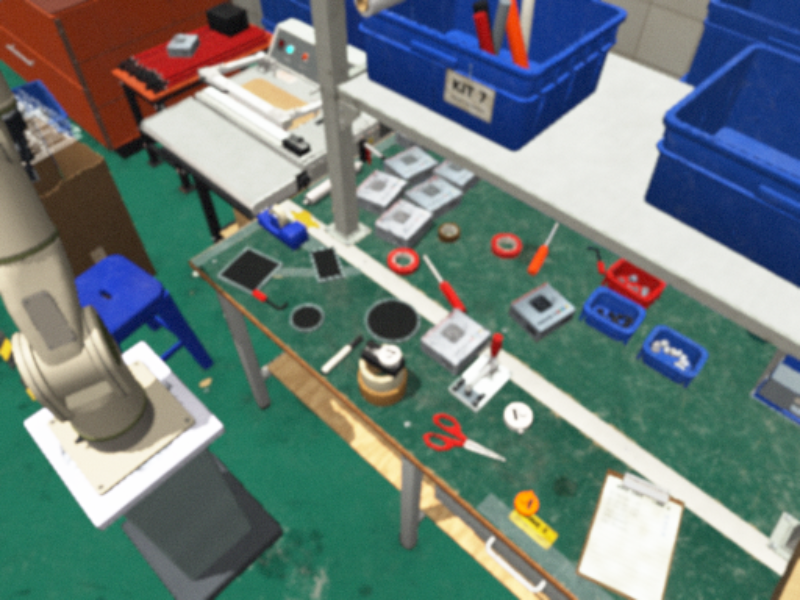

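View pics/top0.png

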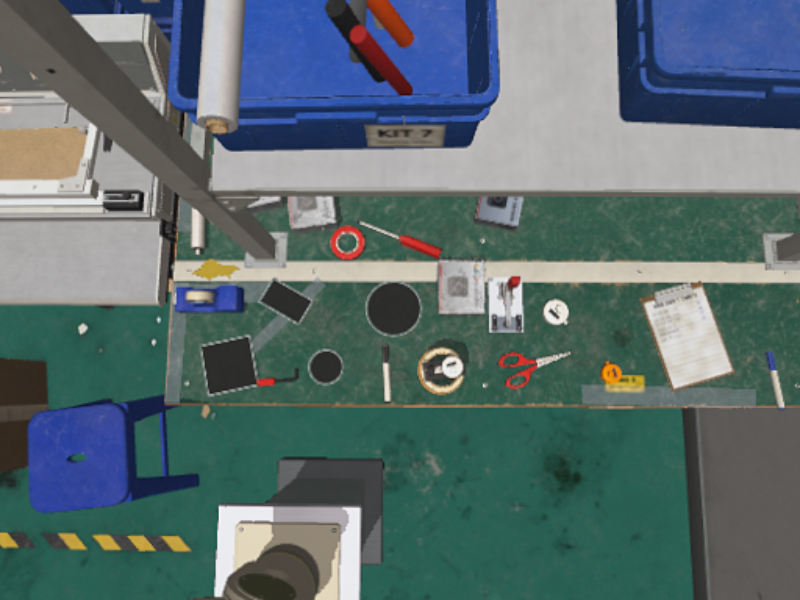

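The top view (800x600) shows the pile at (440,370). The dark-floored trays are the small round (325,366), large round (393,308), square (229,365) and oblong (286,300). There are three counter candidates: white on the pile (452,367), white loose on the bench (556,312) and orange (612,373). The one on the pile fits: it isn't orange, it looks smaller than the loose white one, and it lies on the stop block. I'll confirm that in an enlarged crop.

```bash
python3 - <<'E'
from h import *
T=np.load('top0.npy',allow_pickle=True).item(); S=np.load('scene0.npy',allow_pickle=True).item()
for nm,d,seeds in(('top',T,dict(small=(325,366),large=(393,308),square=(229,365),oblong=(286,300))),('scene',S,dict(small=(307,317),large=(392,320),square=(248,270),oblong=(327,264)))):
    hsv=cv2.cvtColor(d['image'],cv2.COLOR_RGB2HSV)
    m=(hsv[...,2]<62).astype(np.uint8)
    n,l,st,c=cv2.connectedComponentsWithStats(m)
    for k,(u,v) in seeds.items():
        i=l[int(v*.64),int(u*.64)]
        if i==0: print(nm,k,'miss',hsv[int(v*.64),int(u*.64)]);continue
        cs,_=cv2.findContours((l==i).astype(np.uint8),cv2.RETR_EXTERNAL,cv2.CHAIN_APPROX_NONE)
        p=max(cs,key=len)[:,0].astype(float); P=np.array([at(d,q,.005)[:2] for q in p])
        yx=np.argwhere(l==i)[:,::-1]; C=np.mean([at(d,q,.005)[:2] for q in yx],0)
        print(nm,k,st[i][4],C.round(4),[np.round(x,4) for x in cv2.minAreaRect((P*1000).astype(np.float32))])
# white counters
for nm,d in(('top',T),('scene',S)):
    hsv=cv2.cvtColor(d['image'],cv2.COLOR_RGB2HSV); m=((hsv[...,1]<40)&(hsv[...,2]>215)).astype(np.uint8)
    n,l,st,c=cv2.connectedComponentsWithStats(m)
    for i in range(1,n):
        if 20<st[i][4]<400 : print(nm,st[i],c[i].round(1),at(d,c[i],.01).round(3))
a=cv2.resize(T['image'][195:265,255:375],None,fx=6.6,fy=6.6,interpolation=cv2.INTER_CUBIC)[:,:790]
b=cv2.resize(S['image'][205:285,215:355],None,fx=5.6,fy=5.6,interpolation=cv2.INTER_CUBIC)
save(a,'ctop.png');save(b,'cscene.png')
E
```

```text
top small 290 [ 0.46   -0.0754] [array([459.4304, -75.0078]), array([64.1229, 67.8224]), np.float64(45.8271)]
top large 831 [ 0.5964 -0.2305] [array([ 596.509 , -230.1873]), array([116.8812, 116.4103]), np.float64(45.3824)]
top square 914 [0.4614 0.1493] [array([461.7647, 149.451 ]), array([109.368 , 108.7872]), np.float64(12.5361)]
top oblong 421 [0.6123 0.022 ] [array([612.566 ,  22.3096]), array([101.147 ,  56.4446]), np.float64(60.6426)]
scene small 163 [ 0.4624 -0.0744] [array([463.5963, -73.8991]), array([52.3201, 61.1563]), np.float64(43.4681)]
scene large 552 [ 0.5984 -0.23  ] [array([ 598.3936, -228.4357]), array([108.6777, 108.735 ]), np.float64(42.2382)]
scene square 439 [0.4638 0.1493] [array([465.2706, 149.4519]), array([97.5276, 98.2311]), np.float64(12.6993)]
scene oblong 190 [0.6155 0.0235] [array([615.8325,  24.0115]), array([87.3275, 48.1094]), np.float64(59.2497)]
top [54 79  8 23 98] [57.1 90.3] [1.009 0.526 0.01 ]
top [  0 115  38   9 298] [ 18.4 119.4] [0.892 0.667 0.01 ]
top [ 54 116   4   8  26] [ 55.5 119.4] [0.891 0.521 0.01 ]
top [  0 123  66   8 244] [ 35.
[... 1350 characters left out ...]
42 130  33  22 288] [260.5 141.1] [ 0.873 -0.026  0.01 ]
scene [224 145  10  10  29] [229.2 150. ] [0.743 0.033 0.01 ]
scene [354 196  12   9  28] [360.1 200. ] [ 0.895 -0.518  0.01 ]
scene [ 54 211  11  14  62] [ 59.2 217.8] [0.068 0.234 0.01 ]
scene [  8 215  15  26 212] [ 14.4 227.2] [-0.069  0.316  0.01 ]
scene [240 221  17  12 142] [248.4 226.5] [ 0.518 -0.295  0.01 ]
scene [207 222  17  16  70] [214.8 229.1] [ 0.428 -0.216  0.01 ]
scene [ 22 226   8  10  21] [ 25.1 231.3] [-0.049  0.27   0.01 ]
scene [323 258  18  18 214] [331.4 265.7] [ 0.594 -0.603  0.01 ]
scene [297 282  21  11  70] [305.8 286.8] [ 0.476 -0.588  0.01 ]
scene [311 344  38  35 180] [327.3 364. ] [ 0.333 -0.78   0.01 ]
```

View pics/ctop.png

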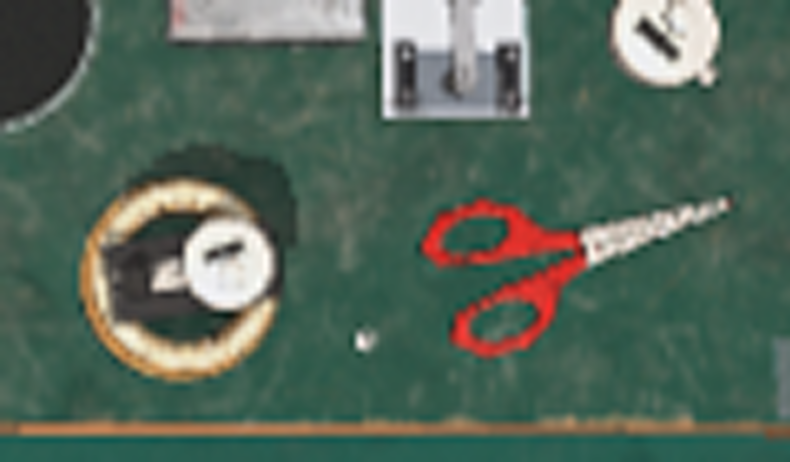

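View pics/cscene.png

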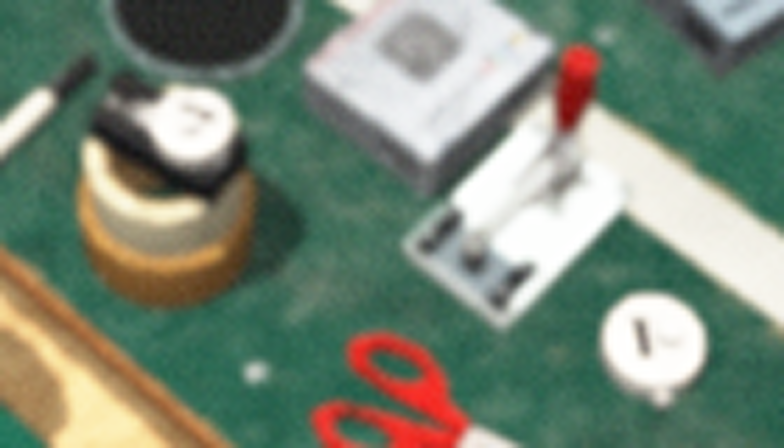

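The enlarged crops confirm the choice. The counter on the pile, at crop (230,262), is about 44 mm across, and the loose white one at (667,38) is about 58 mm. So the target is the smaller white one on the block. Its stub points left and slightly down, and the screw is at the block's left end, around (130,265). Trays match in both views to within 3 mm.

```bash
cat >> h.py <<'E'
def quat(ang):   # tool down, closing direction at ang (rad) from world x
    from scipy.spatial.transform import Rotation as Ro
    y=np.array([np.cos(ang),np.sin(ang),0]); z=np.array([0,0,-1.]); R=np.c_[np.cross(y,z),y,z]
    q=Ro.from_matrix(R).as_quat(); return np.array([q[3],q[0],q[1],q[2]])
def tri(d1,u1,d2,u2):
    c1,v1=ray(d1,u1);c2,v2=ray(d2,u2); A=np.c_[v1,-v2]; s=np.linalg.lstsq(A,c2-c1,rcond=None)[0]
    a,b=c1+s[0]*v1,c2+s[1]*v2; return (a+b)/2,np.linalg.norm(a-b)
E
python3 - <<'E'
from h import *
T=np.load('top0.npy',allow_pickle=True).item(); S=np.load('scene0.npy',allow_pickle=True).item()
u={}
for nm,d,s in(('top',T,(289,235)),('scene',S,(249,226))):
    hsv=cv2.cvtColor(d['image'],cv2.COLOR_RGB2HSV); m=((hsv[...,1]<45)&(hsv[...,2]>170)).astype(np.uint8)
    n,l,st,c=cv2.connectedComponentsWithStats(m); i=l[s[1],s[0]]; 
    P=np.array([at(d,q,.138)[:2] for q in np.argwhere(l==i)[:,::-1]]); u[nm]=c[i]
    print(nm,st[i],c[i],P.mean(0),P.min(0),P.max(0),P.mean(0))
print(tri(T,u['top'],S,u['scene']))
# clear/brown ring (top view): cream & brown extents
for p in((265,255),): print('post',at(T,np.array(p)*.64,0), at(S,np.array((347,235))*.64,0))
print('disp',at(T,np.array((208,298))*.64,.06))
q0=arm.read_qpos()
for p,z in(((.42,.05),.3),((.466,-.345),.24),((.461,-.075),.03),((.614,.023),.03),((.463,.149),.06),((.597,-.23),.06)):
    for a in np.deg2rad([-150,-120,-90,-60,-30,0,30,60,90,120,150,180]):
        j=arm.inverse_kinematics([*p,z],quat(a)); print(p,round(np.rad2deg(a)),None if j is None else np.round(j,2))
E
```

```text
top [278 228  18  14 145] [288.11724138 234.83448276] [ 0.45513112 -0.35264246] [ 0.43547253 -0.37481117] [ 0.47702957 -0.32014611] [ 0.45513112 -0.35264246]
scene [239 220  18  14 174] [248.43103448 226.48850575] [ 0.45619263 -0.35592432] [ 0.43332258 -0.38067034] [ 0.48133997 -0.3277224 ] [ 0.45619263 -0.35592432]
(array([ 0.45633623, -0.35377292,  0.13516969]), np.float64(0.002897631275010269))
post [0.72273999 0.07650713 0.        ] [0.72676981 0.0604326  0.        ]
disp [0.60883829 0.18526903 0.06      ]
(0.42, 0.05) -150 [ 1.16 -0.26 -1.16  1.81 -0.24  1.44 -2.57]
(0.42, 0.05) -120 [ 0.8  -0.16 -0.9   1.81 -0.13  1.43 -2.17]
(0.42, 0.05) -90 [-0.76 -0.2   0.47  1.87  0.09  1.45 -1.88]
(0.42, 0.05) -60 [-0.82 -0.21  0.52  1.88  0.1   1.45 -1.37]
(0.42, 0.05) -30 [-0.81 -0.21  0.51  1.88  0.1   1.45 -0.85]
(0.42, 0.05) 0 [-0.8  -0.21  0.5   1.88  0.1   1.45 -0.32]
(0.42, 0.05) 30 [-0.8  -0.21  0.5   1.88  0.1   1.45  0.2 ]
(0.42, 0.05) 60 [-0.79 -0.2   0.49  1.88  0.1   1.45  0.73]
(0.42, 0.05) 90 [-0.78 -0.2   0.48  1.88  0.09  1.45  1.25]
(0.42, 0.05) 120 [-0.78 -0.2   0.48  1
[... 3155 characters left out ...]
1.21 -1.75]
(0.597, -0.23) -120 [-0.48  0.85  1.15  1.65 -0.83  1.21 -1.22]
(0.597, -0.23) -90 [-0.26  0.63  0.76  1.64 -0.48  1.07 -0.93]
(0.597, -0.23) -60 [-0.27  0.64  0.78  1.64 -0.49  1.07 -0.4 ]
(0.597, -0.23) -30 [-0.27  0.64  0.78  1.64 -0.5   1.07  0.13]
(0.597, -0.23) 0 [-0.27  0.63  0.77  1.64 -0.49  1.07  0.65]
(0.597, -0.23) 30 [-0.23  0.61  0.72  1.64 -0.45  1.06  1.14]
(0.597, -0.23) 60 [-0.23  0.61  0.72  1.64 -0.45  1.06  1.66]
(0.597, -0.23) 90 [-0.23  0.61  0.71  1.64 -0.45  1.06  2.19]
(0.597, -0.23) 120 [ 0.92  0.68 -0.86  1.57  0.55  1.15  2.03]
(0.597, -0.23) 150 [ 1.12  0.92 -1.25  1.56  0.89  1.33  2.37]
(0.597, -0.23) 180 [-0.48  0.85  1.15  1.65 -0.83  1.21 -2.27]
```

```bash
python3 - <<'E'
from h import *
q=quat(np.deg2rad(10))
arm.reach([.42,.05,.30],q); arm.reach([.456,-.355,.25],q)
arm.servo_line([.456,-.355,.133],max_speed=.08)
print(arm.read_ee_pos(),arm.read_contact_force())
arm.close_gripper(40); print(arm.read_finger_gap(),arm.read_finger_force(),arm.read_contact_force())
arm.servo_line([.456,-.355,.22],max_speed=.08)
print(arm.read_finger_gap(),arm.read_ee_pos(),arm.read_contact_force(),arm.read_time_s())
for n in('scene','top'):
    d=cam(n); np.save(n+'1.npy',d,allow_pickle=True)
    if n=='scene': save(cv2.resize(d['image'][150:290,170:340],(720,593),interpolation=cv2.INTER_CUBIC),'s1.png')
E
```

```text
[ 0.45619144 -0.355186    0.13343814] [-0.47167635 -0.69408893  0.75434153]
0.042035092705838474 40.186259150505066 [-1.25612683  0.61587539  4.66182223]
0.042062040884228075 [ 0.45581529 -0.35476278  0.21943873] [ 0.28864345  0.08701125 -0.50172673] 7.0667
```

View pics/s1.png

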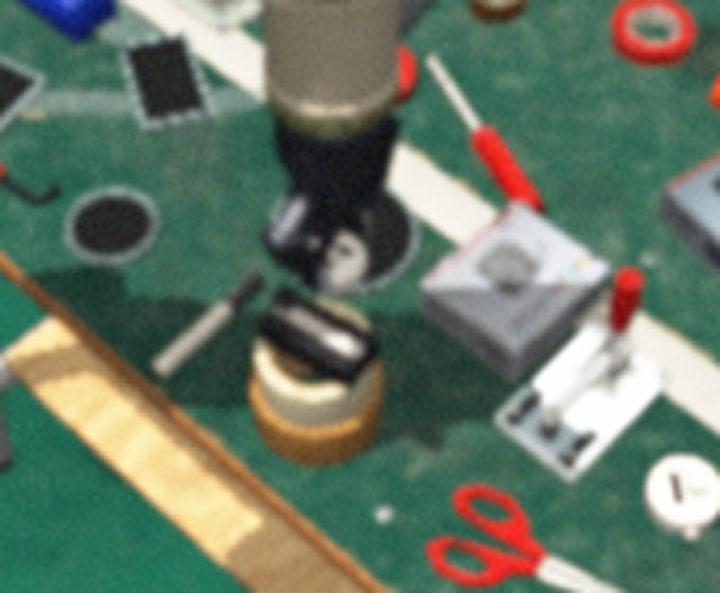

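The scene crop shows the counter in the jaws at (345,255). The block lies undisturbed on the clear roll, its bare top at (330,335) and its screw end at the upper left (285,310). Next I place the counter.

```bash
cat >> h.py <<'E'
def lower(p,zs,ang=None,lim=4):
    """step down until contact force appears"""
    f0=np.array(arm.read_contact_force())[2]
    for z in zs:
        arm.servo_line([p[0],p[1],z],max_speed=.03); f=np.array(arm.read_contact_force())[2]-f0
        if f>lim: break
    print('lowered',z,'dF',round(f,2),np.round(arm.read_ee_pos(),4)); return z
E
python3 - <<'E'
from h import *
p=[.461,-.075]; q=quat(np.deg2rad(10))
arm.servo_line([*p,.22],max_speed=.2); arm.servo_line([*p,.03],max_speed=.12)
lower(p,[.0215,.020,.019,.018,.017])
arm.open_gripper(); arm.servo_line([*p,.12],max_speed=.15)
arm.reach([.42,.05,.30],q)
print(arm.read_time_s())
for n in('scene','top'):
    d=cam(n); np.save(n+'2.npy',d,allow_pickle=True)
    if n=='top': save(cv2.resize(d['image'][190:280,180:330],(795,477),interpolation=cv2.INTER_CUBIC),'t2.png')
    if n=='scene': save(cv2.resize(d['image'][190:280,180:290],(733,600),interpolation=cv2.INTER_CUBIC),'s2.png')
E
```

```text
lowered 0.018 dF 8.22 [ 0.4612 -0.075   0.0184]
13.8583
```

View pics/t2.png

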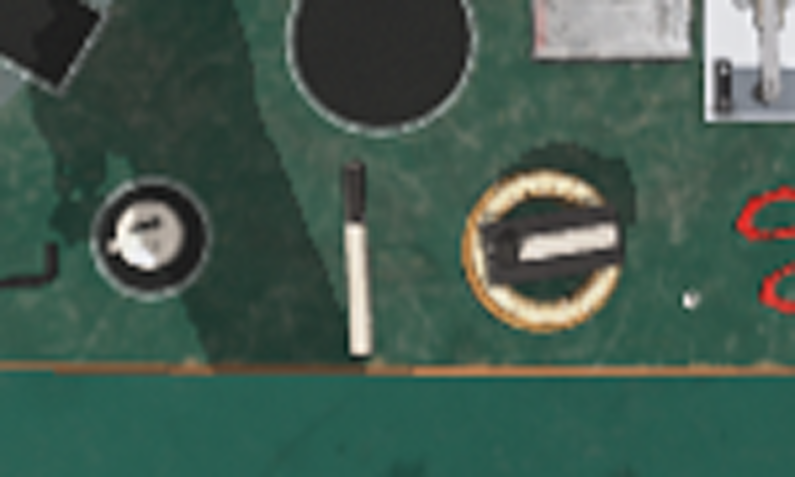

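View pics/s2.png

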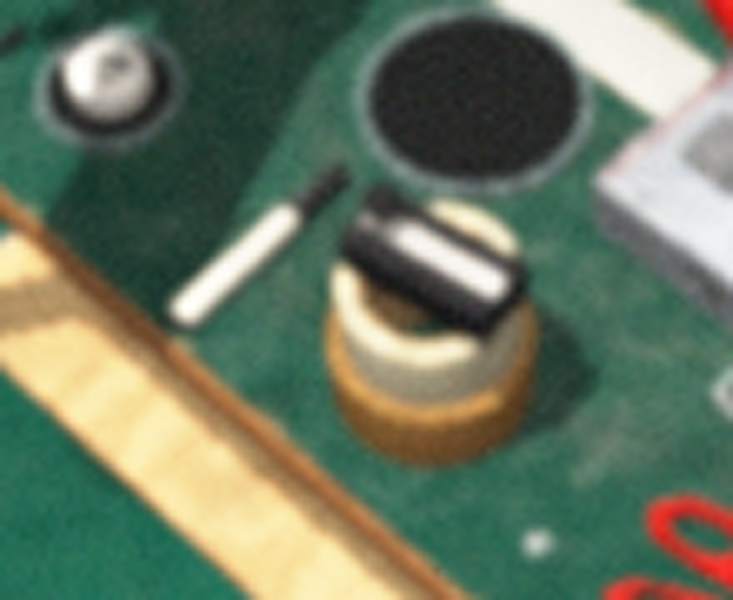

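The counter sits in the small tray at top crop (150,237), with rubber visible all round it. The block now shows a white label on its flat top, crop (520..615, 225..260), with the screw end on the left.

```bash
python3 - <<'E'
from h import *
T=np.load('top2.npy',allow_pickle=True).item(); S=np.load('scene2.npy',allow_pickle=True).item()
U={}
for nm,d,s,z in(('top',T,(180+567/5.3,190+241/5.3),.12),('scene',S,(180+450/6.667,190+260/6.667),.12)):
    hsv=cv2.cvtColor(d['image'],cv2.COLOR_RGB2HSV); m=((hsv[...,1]<50)&(hsv[...,2]>130)).astype(np.uint8)
    n,l,st,c=cv2.connectedComponentsWithStats(m,connectivity=4); i=l[int(s[1]),int(s[0])]; U[nm]=c[i]
    P=np.array([at(d,q,z)[:2]*1000 for q in np.argwhere(l==i)[:,::-1]],np.float32)
    print(nm,st[i],c[i],P.mean(0),cv2.minAreaRect(P))
    w,v=np.linalg.eigh(np.cov(P.T)); print(' axis deg',np.rad2deg(np.arctan2(v[1,1],v[0,1])))
    if nm=='top': ax=v[:,1]
    # dark body
    x0,y0=int(s[0])-40,int(s[1])-30; 
    mm=((hsv[...,2]<75)&(hsv[...,1]<90)); Q=np.argwhere(mm)[:,::-1]; W=np.array([at(d,q,z)[:2]*1000 for q in Q if abs(q[0]-s[0])<40 and abs(q[1]-s[1])<30])
    e=ax; a=(W-P.mean(0))@e; b=(W-P.mean(0))@np.array([-e[1],e[0]])
    k=(abs(b)<35)&(abs(a)<90); print(' along hist',np.histogram(a[k&(abs(b)<18)],np.arange(-90,95,5))[0],' across',np.histogram(b[k],np.arange(-35,36,3))[0])
print(tri(T,U['top'],S,U['scene']))
C=[(482,225),(615,207),(622,262),(490,283)]
print([at(T,(180+a/5.3,190+b/5.3),.12)[:2].round(4) for a,b in C])
# cream ring extents, top z=.093
hsv=cv2.cvtColor(T['image'],cv2.COLOR_RGB2HSV)
for nm,m,z in(('cream',(hsv[...,0]>15)&(hsv[...,0]<35)&(hsv[...,2]>190)&(hsv[...,1]<130),.093),('brown+cream',(hsv[...,0]>8)&(hsv[...,0]<35)&(hsv[...,2]>90)&(hsv[...,1]>35),.048)):
    Q=[q for q in np.argwhere(m)[:,::-1] if 260<q[0]<302 and 216<q[1]<256]; 
    P=np.array([at(T,q,z)[:2]*1000 for q in Q],np.float32); print(nm,len(Q),cv2.minEnclosingCircle(P),np.percentile(P,[1,99],axis=0))
E
```

```text
top [278 232  18   7  78] [286.64102564 235.19230769] [ 454.55447 -349.1705 ] ((454.3994445800781, -348.8746032714844), (13.82431411743164, 58.04728698730469), 9.674071311950684)
 axis deg 101.09443587366142
 along hist [ 0  0  0  0  0  0  0  0  0  7  8 13  8 10  9  9  9  9  9  9  9 10  8 10
 16 18 15  9  0  0  0  0  0  0  0  0]  across [ 6  9 12 13 17 25 27 27 22  9  6  7  6  6 17 23 24 20 14  8  4  6  4]
scene [238 223  18  12  97] [246.73195876 228.36082474] [ 455.9296 -348.3444] ((455.941650390625, -347.8393859863281), (18.500520706176758, 64.62974548339844), 9.274748802185059)
 axis deg 98.41784988991954
 along hist [ 0  0  0  2  3  7  3  0  0  3 13  5  4  1  3  2  2  2  3  2  2  2  2  4
  5  9 10  7  2  0  1  8 13  5  0  0]  across [ 0  0  0  0  0  3  8 10 10  8  6  6  6  8  7 13 25 23 23 23 25 15  8]
(array([ 0.45472492, -0.34921839,  0.12201355]), np.float64(0.000617079370096501))
[array([ 0.4632, -0.298 ]), array([ 0.4746, -0.38  ]), array([ 0.441 , -0.3839]), array([ 0.4278, -0.3029])]
cream 186 ((451.0126037597656, -336.94061279296875), 46.83225631713867) [[ 406.54666595 -378.71967468]
 [ 496.02766266 -292.23267975]]
brown+cream 347 ((451.2530517578125, -336.8203125), 53.26080322265625) [[ 399.44642395 -382.98540344]
 [ 502.51475281 -286.2691394 ]]
```

```bash
python3 - <<'E'
from h import *
p=[.4525,-.341]; a=np.deg2rad(8.8); b=np.deg2rad(-30)
arm.reach([*p,.25],quat(a)); arm.servo_line([*p,.111],max_speed=.08)
print(arm.read_ee_pos(),arm.read_contact_force())
arm.close_gripper(70); print(arm.read_finger_gap(),arm.read_finger_force(),arm.read_contact_force())
arm.servo_line([*p,.14],max_speed=.05); arm.servo_line([*p,.23],max_speed=.1)
print(arm.read_finger_gap(),arm.read_ee_pos(),arm.read_contact_force())
t=[.614,.0228]
arm.servo_line([.50,-.15,.20],quat(b),max_speed=.15); arm.servo_line([*t,.16],max_speed=.15)
print(arm.read_finger_gap(),arm.read_qpos(),arm.read_time_s())
for n in('scene','top'):
    d=cam(n); np.save(n+'3.npy',d,allow_pickle=True)
    if n=='scene': save(cv2.resize(d['image'][110:280,150:340],(670,600),interpolation=cv2.INTER_CUBIC),'s3.png')
E
```

```text
[ 0.45272098 -0.3411546   0.11142062] [-0.26281085  0.18120638 -0.1521237 ]
0.03862692506479154 70.35651326179504 [-0.78975693  0.81039844  5.72909243]
0.03844969120846404 [ 0.45223619 -0.34074612  0.22929218] [-0.3782719  -0.47390952 -2.05010389]
0.03826147408212477 [-0.55363015  0.39645247  0.56550571  1.61903582 -0.22450939  1.19126112
 -0.4647779 ] 22.625
```

View pics/s3.png

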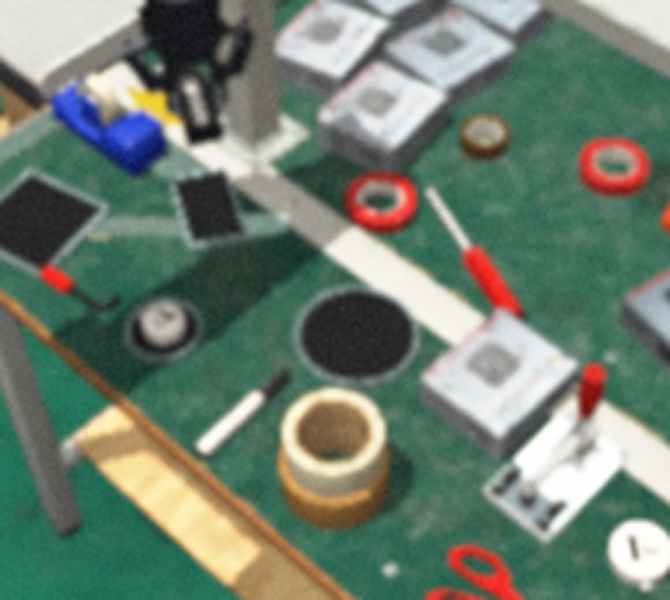

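The block hangs level in the jaws at (203,105), in line with the oblong tray below it. Both rolls at (333,450) are undisturbed. I lower the block, then measure the rolls.

```bash
python3 - <<'E'
from h import *
t=[.614,.0228]
arm.servo_line([*t,.035],max_speed=.1)
lower(t,[.029,.026,.0245,.0235,.0225,.0215])
arm.open_gripper(); arm.servo_line([*t,.15],max_speed=.15)
arm.reach([.42,.05,.30],quat(0)); print(arm.read_time_s())
for n in('scene','top'):
    d=cam(n); np.save(n+'4.npy',d,allow_pickle=True)
    if n=='top': save(cv2.resize(d['image'][170:260,140:305],(792,432),interpolation=cv2.INTER_CUBIC),'t4.png')
    hsv=cv2.cvtColor(d['image'],cv2.COLOR_RGB2HSV); H,Sx,V=[hsv[...,i].astype(int) for i in range(3)]
    lim=(260,302,216,256) if n=='top' else (225,270,218,265)
    # annulus of the clear roll's top, ring of the brown
    for nm,m,z in(('cream',(H>12)&(H<36)&(V>185)&(Sx<120)&(Sx>20),.093),('all',(H>6)&(H<36)&(V>80)&(Sx>30),.048)):
        mm=np.zeros(m.shape,np.uint8); mm[lim[2]:lim[3],lim[0]:lim[1]]=m[lim[2]:lim[3],lim[0]:lim[1]]
        cs,_=cv2.findContours(mm,cv2.RETR_CCOMP,cv2.CHAIN_APPROX_NONE)
        for c in sorted(cs,key=len)[-2:]:
            P=np.array([at(d,q,z)[:2]*1000 for q in c[:,0]],np.float32)
            if len(P)>5: print(n,nm,len(P),'box',P.min(0),P.max(0),'circ',np.round(cv2.minEnclosingCircle(P)[0],1),round(cv2.minEnclosingCircle(P)[1],1),'ell',[np.round(x,1) for x in cv2.fitEllipse(P)])
E
```

```text
lowered 0.0225 dF 11.62 [0.6142 0.0228 0.0236]
27.975
scene cream 56 box [ 417.75717 -374.33334] [ 488.07947 -302.54642] circ [ 452.7 -338.4] 37.5 ell [array([ 452.4, -338.2]), array([70. , 71.4]), np.float64(158.1)]
scene cream 80 box [ 396.59018 -386.2344 ] [ 500.72607 -292.0431 ] circ [ 448.7 -336.9] 52.1 ell [array([ 451.4, -338.6]), array([91.7, 97.5]), np.float64(94.8)]
scene all 21 box [ 343.88535 -375.03146] [ 361.6023  -340.42783] circ [ 360.4 -357.7] 17.3 ell [array([ 354.9, -358.1]), array([17.3, 31.9]), np.float64(173.0)]
scene all 105 box [ 386.10733 -406.14548] [ 523.5531 -267.13  ] circ [ 454.5 -337.5] 77.9 ell [array([ 454.3, -336.6]), array([104.4, 158. ]), np.float64(134.5)]
top cream 67 box [ 413.10858 -375.67252] [ 489.34784 -298.90536] circ [ 451.6 -337.4] 41.0 ell [array([ 451.4, -337.5]), array([76.1, 76.7]), np.float64(167.7)]
top cream 78 box [ 406.51498 -382.3115 ] [ 496.056   -292.22723] circ [ 451. -337.] 46.8 ell [array([ 450.9, -337.6]), array([89.1, 90.9]), np.float64(134.4)]
top all 56 box [ 416.41486 -376.15692] [ 488.64563 -303.56543] circ [ 452.7 -340.2] 37.0 ell [array([ 451.7, -338.9]), array([66.6, 72.1]), np.float64(127.5)]
top all 85 box [ 399.385  -390.1277] [ 502.56964 -286.24857] circ [ 451.8 -337.8] 53.3 ell [array([ 451.3, -337.8]), array([102.9, 104.1]), np.float64(169.8)]
```

View pics/t4.png

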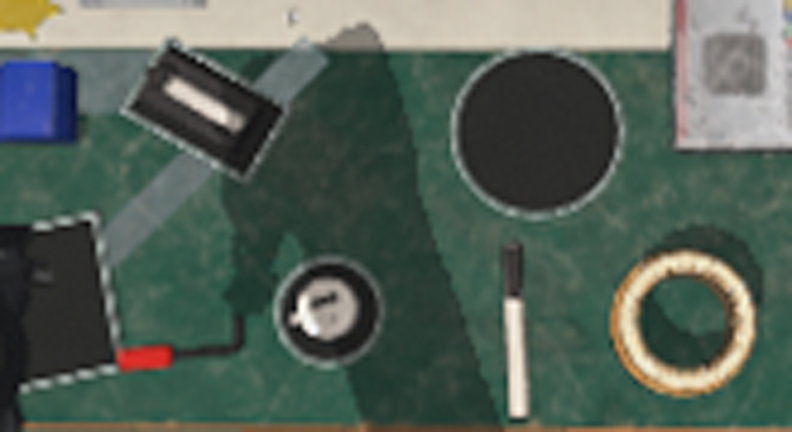

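The top crop shows the block flat in the oblong tray at (203,105) and the counter at (328,310). The two rolls are concentric at (685,322), and I measure (0.451,-0.338) with outer diameters of about 91 and 104 mm, matching the sizes given. Next I pinch the clear roll's near wall.

```bash
python3 - <<'E'
from h import *
p=[.4513-.0407,-.3378]; q=quat(0)
arm.reach([*p,.20],q); arm.servo_line([*p,.078],max_speed=.08)
print(arm.read_ee_pos(),arm.read_contact_force())
arm.close_gripper(60); print(arm.read_finger_gap(),arm.read_finger_force(),arm.read_contact_force())
arm.servo_line([*p,.10],max_speed=.04); arm.servo_line([*p,.17],max_speed=.1)
print(arm.read_finger_gap(),arm.read_contact_force())
t=[.463-.0407,.1494]
arm.servo_line([*t,.17],max_speed=.2); arm.servo_line([*t,.05],max_speed=.1)
lower(t,[.043,.0395,.0375,.0365,.0355,.0345,.0335])
arm.open_gripper(); arm.servo_line([*t,.12],max_speed=.12)
arm.reach([.42,-.2,.28],q); print(arm.read_time_s())
for n in('scene','top'):
    d=cam(n); np.save(n+'5.npy',d,allow_pickle=True)
    if n=='scene': save(cv2.resize(d['image'][140:280,130:290],(680,595),interpolation=cv2.INTER_CUBIC),'s5.png')
    else: save(cv2.resize(d['image'][170:265,110:310],(800,380),interpolation=cv2.INTER_CUBIC),'t5.png')
E
```

```text
[ 0.41085402 -0.33796367  0.07843902] [-0.26687493  0.09938477 -0.16321994]
0.009828370389047186 58.629866796545684 [-0.03356043 -0.69475982  1.67823583]
0.009453084298997652 [ 0.16362701  0.30560046 -1.13912006]
lowered 0.0345 dF 11.8 [0.4224 0.1494 0.0351]
42.0583
```

View pics/t5.png

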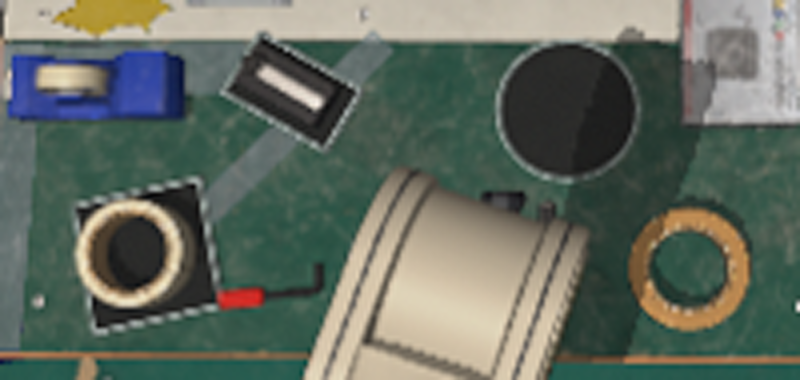

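View pics/s5.png

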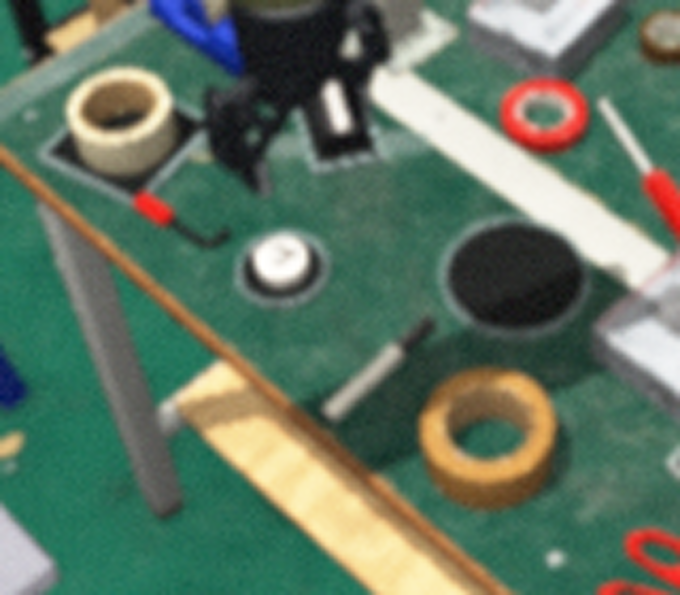

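The clear roll stands in the square tray; its leftward look in the top crop (130,252 against 147,255) fits 45 mm of parallax. I'll check that numerically, along with the brown roll at top crop (690,268).

```bash
python3 - <<'E'
from h import *
for n in('scene','top'):
    d=np.load(n+'5.npy',allow_pickle=True).item()
    hsv=cv2.cvtColor(d['image'],cv2.COLOR_RGB2HSV); H,Sx,V=[hsv[...,i].astype(int) for i in range(3)]
    def box(nm,m,c,z,r=24):
        mm=np.zeros(m.shape,np.uint8); y0,x0=int(c[1])-r,int(c[0])-r; mm[y0:y0+2*r,x0:x0+2*r]=m[y0:y0+2*r,x0:x0+2*r]
        cs,_=cv2.findContours(mm,cv2.RETR_CCOMP,cv2.CHAIN_APPROX_NONE)
        for c in sorted(cs,key=len)[-2:]:
            P=np.array([at(d,q,z)[:2]*1000 for q in c[:,0]],np.float32)
            if len(P)>8: print(n,nm,len(P),[np.round(x,1) for x in cv2.fitEllipse(P)],P.min(0).round(1),P.max(0).round(1))
    c1=(110+130/4,170+252/4) if n=='top' else (130+122/4.25,140+115/4.25)
    c2=(110+690/4,170+268/4) if n=='top' else (130+488/4.25,140+432/4.25)
    box('clear',(H>10)&(H<36)&(V>150)&(Sx>20)&(Sx<140),c1,.05,22)
    box('brown',(H>6)&(H<30)&(V>80)&(Sx>90),c2,.048,22)
E
```

```text
scene clear 38 [array([461.6, 148.2]), array([60.6, 66.5]), np.float64(168.6)] [431.7 115.1] [492.  181.6]
scene clear 63 [array([459.9, 144.6]), array([ 90.2, 110. ]), np.float64(131.2)] [407.4  96.7] [510.7 196.5]
scene brown 42 [array([ 444.4, -348.3]), array([43.7, 60.1]), np.float64(49.7)] [ 416.8 -373.3] [ 471.5 -322.6]
scene brown 94 [array([ 446.1, -345.3]), array([106. , 128.6]), np.float64(133.3)] [ 386.5 -406.1] [ 508.4 -284.8]
top clear 60 [array([462.3, 150.1]), array([73.2, 74.9]), np.float64(128.4)] [423.5 113.3] [499.8 187.8]
top clear 74 [array([462.5, 150. ]), array([89.6, 90.5]), np.float64(46.4)] [416.6 103.5] [506.8 195.3]
top brown 64 [array([ 451.3, -336.1]), array([72.3, 73.7]), np.float64(118.7)] [ 413.  -372.8] [ 488.6 -300.1]
top brown 85 [array([ 451.9, -337.7]), array([102. , 103.3]), np.float64(57.9)] [ 399.4 -390.1] [ 502.6 -286.2]
```

```bash
python3 - <<'E'
from h import *
p=[.4517-.0437,-.3375]; q=quat(0)
arm.reach([*p,.15],q); arm.servo_line([*p,.033],max_speed=.08)
print(arm.read_ee_pos(),arm.read_contact_force())
arm.close_gripper(80); print(arm.read_finger_gap(),arm.read_finger_force(),arm.read_contact_force())
arm.servo_line([*p,.05],max_speed=.04); arm.servo_line([*p,.12],max_speed=.1)
print(arm.read_finger_gap(),arm.read_contact_force())
t=[.597-.0437,-.230]
arm.servo_line([*t,.12],max_speed=.15); arm.servo_line([*t,.052],max_speed=.08)
lower(t,[.046,.0425,.0405,.0395,.0385,.0375,.0365])
arm.open_gripper(); arm.servo_line([*t,.12],max_speed=.12)
arm.reach([.38,.25,.28],q); print(arm.read_time_s())
for n in('scene','top'):
    d=cam(n); np.save(n+'6.npy',d,allow_pickle=True)
    if n=='scene': save(cv2.resize(d['image'][140:280,130:290],(680,595),interpolation=cv2.INTER_CUBIC),'s6.png')
    else: save(cv2.resize(d['image'][170:265,110:310],(800,380),interpolation=cv2.INTER_CUBIC),'t6.png')
    hsv=cv2.cvtColor(d['image'],cv2.COLOR_RGB2HSV); H,Sx,V=[hsv[...,i].astype(int) for i in range(3)]
    for z in(.053,.005):
        c=proj(d,[.597,-.23,.053]).astype(int); r=25; m=(H>6)&(H<30)&(V>80)&(Sx>90)
        mm=np.zeros(m.shape,np.uint8); mm[c[1]-r:c[1]+r,c[0]-r:c[0]+r]=m[c[1]-r:c[1]+r,c[0]-r:c[0]+r]
        cs,_=cv2.findContours(mm,cv2.RETR_CCOMP,cv2.CHAIN_APPROX_NONE)
        for k in sorted(cs,key=len)[-2:]:
            P=np.array([at(d,x,z)[:2]*1000 for x in k[:,0]],np.float32)
            if len(P)>8: print(n,z,[np.round(x,1) for x in cv2.fitEllipse(P)])
E
```

```text
[ 0.40830918 -0.33768088  0.03345294] [-0.11469307 -0.0839646   0.44695552]
0.015069493696641543 77.8464089888439 [0.11845455 1.083061   4.19716396]
0.015069431070394225 [-0.77641712  0.55236734 -1.88997412]
lowered 0.0375 dF 8.99 [ 0.5533 -0.23    0.0383]
54.05
scene 0.053 [array([ 587.1, -241.7]), array([29.3, 52.6]), np.float64(41.3)]
scene 0.053 [array([ 586. , -240.3]), array([103. , 133.9]), np.float64(134.7)]
scene 0.005 [array([ 614.3, -215.5]), array([30.7, 54.9]), np.float64(41.3)]
scene 0.005 [array([ 613.2, -214. ]), array([107.6, 139.9]), np.float64(134.7)]
top 0.053 [array([ 595.7, -229. ]), array([68.8, 75.3]), np.float64(160.8)]
top 0.053 [array([ 596. , -230.8]), array([103. , 103.3]), np.float64(117.5)]
top 0.005 [array([ 602.7, -227.5]), array([71.5, 78.2]), np.float64(160.8)]
top 0.005 [array([ 603. , -229.4]), array([107. , 107.3]), np.float64(117.5)]
```

View pics/t6.png

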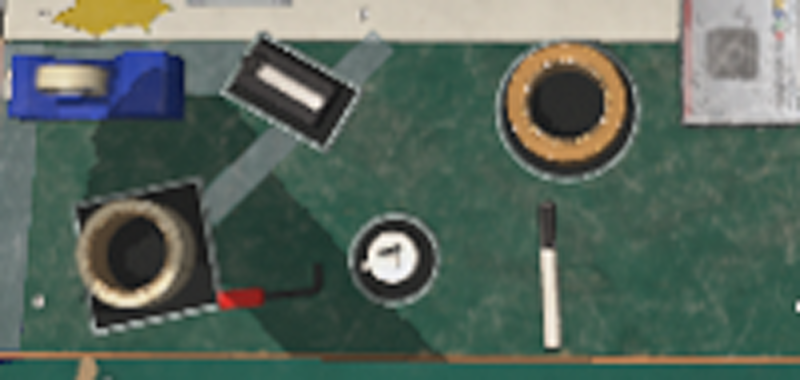

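View pics/s6.png

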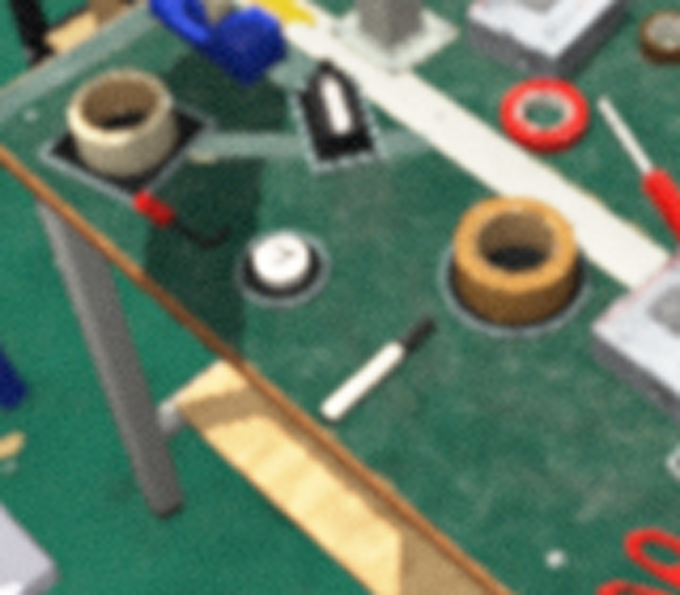

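All four things sit in their trays: the brown roll at top crop (567,105), about 1.5 mm from its tray centre; the clear roll at (135,252); the block at (290,90); and the counter at (393,257). The dispenser at (97,85) hasn't moved and the arm is clear.

```bash
python3 -c "
from bench import arm
print(arm.close_job())"
```

```text
the job is handed in; nothing more can be done
None
```

I took the pile apart and handed the job in at about 54 s of the 115 s allowed; in the last pictures all four things stand in their own trays and the blue dispenser is unmoved, but the hand-in gave no verdict.

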